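# Sweep the stone mounts into the sorting tray

## Task

Sweep the three loose stone mounts across the bench through the open front of the sheet-steel sorting tray, until each stands upright and wholly inside on the tray's floor. Only push them along, never lift them, and do not shift the other things on the bench.

Things in the scene. Friction and masses are not known exactly. Their poses are not given: they have to be found in the camera images.
- mount_large_mid (a point): the large stone mount: an oval cut stone in an open silver setting with four upright claws, 30 x 34 mm in plan and 21 mm tall, standing loose on the bench on its flat base; the point is its centre, half-way up, z up. It weighs 10 to 28 g and slides when pushed low down.
- mount_medium_mid (a point): the medium stone mount: an oval cut stone in an open silver setting with four upright claws, 26 x 31 mm in plan and 20 mm tall, standing loose on the bench on its flat base; the point is its centre, half-way up, z up. It weighs 10 to 28 g and slides when pushed low down.
- mount_small_mid (a point): the small stone mount: an oval cut stone in an open silver setting with four upright claws, 21 x 24 mm in plan and 17 mm tall, standing loose on the bench on its flat base; the point is its centre, half-way up, z up. It weighs 10 to 28 g and slides when pushed low down.
- tray_floor (a point): sorting tray of folded sheet steel fixed to the bench, three-sided: inside 100 mm deep (x) by 170 mm wide (y), side and back walls 2 mm thick and 20 mm high, the front open. The point is the centre of its floor (the floor's top is 1.5 mm above the bench); its +x points from the open front to the back wall, z up. The open front edge lies at x = -50 mm; before it a 14 mm ramp leads from the bench up to the floor.
- eye_loupe_mid (a point): black cup-shaped eye loupe, 37 mm across, 26 mm tall; stands loose on the bench, to be left alone. The point is its centre, half-way up. Further left, 0.32 m left of the base, a fixed stand about 40 mm high begins; keep the fingers clear of it.
- match_box_mid (a point): matchbox, 36 x 52 x 14 mm; stands loose on the bench, to be left alone. The point is its centre, half-way up. The wooden chest of drawers between it and the robot is fixed: 190 mm high, an open drawer's front 0.40 m ahead of the base, from 0.12 m left to 0.18 m right of it; keep the wrist clear of it.
- dimple_block_mid (a point): dark steel doming block, a 50 mm cube with round hollows; stands loose on the bench, to be left alone. The point is its centre, half-way up.
- wax_bar_mid (a point): brown block of wax, 30 x 62 x 18 mm; stands loose on the bench, to be left alone. The point is its centre, half-way up.
- cutters_mid (a point): side cutters with black grips, lying, 57 x 94 x 16 mm; stands loose on the bench, to be left alone. The point is its centre, half-way up.

How it is judged:
At the end, for the whole second after the job is handed in: all three mounts stand upright (within 20 degrees) and at rest on the tray's floor, between its walls, each wholly behind the front edge: its centre at least 18 mm behind that edge (x of mount_large_mid in the frame of tray_floor between -0.032 and 0.052 m and y of mount_large_mid in the frame of tray_floor between -0.085 and 0.085 m and z of each of mount_large_mid, mount_medium_mid, mount_small_mid in the frame of tray_floor below 0.016 m and angle between each of mount_large_mid, mount_medium_mid, mount_small_mid's own z axis and vertical below 0.35 rad and linear speed of each of mount_large, mount_medium, mount_small below 0.02 m/s and x of mount_medium_mid in the frame of tray_floor between -0.032 and 0.052 m and y of mount_medium_mid in the frame of tray_floor between -0.085 and 0.085 m and x of mount_small_mid in the frame of tray_floor between -0.032 and 0.052 m and y of mount_small_mid in the frame of tray_floor between -0.085 and 0.085 m); the robot touches nothing.
It fails at once if a mount is lifted off the bench (more than about 20 mm) (height (world z) of any of mount_large_mid, mount_medium_mid, mount_small_mid above 0.032 m).
It fails at once if another thing on the bench is shifted by more than 15 mm (distance of any of eye_loupe_mid, match_box_mid, dimple_block_mid, wax_bar_mid, cutters_mid from where it was at the start of the episode above 0.015 m).
It also fails if it takes over 58 s, if anything falls off the work surface, if the arm or the gripper's body presses on something with over 40 N, if the wrist force passes 120 N, or if a joint passes its speed limit or range.

## Robot

A 7-joint arm with a two-finger parallel gripper is mounted at the origin on a cart in front of the work surface, level with it; the furniture and walls round the work are solid. World frame = base frame: x ahead of the robot, y to its left, z up, the work surface at z = 0. Lengths are in m, angles in rad, forces in N, time in s.
With the tool pointing down it reaches from about 0.425 to 1.025 m from the base axis. Payload 9.4 kg.
Tool frame: the origin (TCP) lies on the centre line of the jaws, within the pads' length; the fingertips stand 8 mm ahead of it and the grasp point (between the pads) lies 11 mm behind it; z points along the fingers, y is the line along which they close (so a half turn about z gives the same grasp; the last joint's range is limited). The gripper opens to 93 mm and grips with 3 to 60 N. Pads are 15 mm wide; open, the fingers measure 128 mm over their backs; the gripper's body (75 mm by 188 mm) begins 65 mm behind the grasp point.
Start: joints at [1.133, 0.599, -0.003, 1.599, 0.002, 0.943, -0.08], TCP at [0.256, -0.678, 0.227] pointing down, gripper open.
Joint ranges: [-2.57, 2.57], [-0.35, 1.97], [-1.29, 1.29], [0.11, 2.56], [-1.05, 4.19], [0.11, 1.86], [-2.63, 2.63]. Speed limits (rad/s): [2.22, 2.22, 3.01, 3.01, 3.14, 3.14, 3.14].

## Interface

Orientations are given as a unit quaternion [x, y, z, w].
In Python, from workcell import telemetry, vision, ctrl gives the robot as it stands. The module is installed in compiled form; this text tells all that it offers.
- The arm moves only by the shell command python3 -m pendant 'ROWS'. ROWS is JSON, a list of rows, each an object with "travel": the shift along the tool's x, y, z each as a share of 0.75 m, from -1 to 1, a list of three; "rotation": the turn, a rotation vector about the tool's x, y, z each as a share of pi/4 rad, from -1 to 1, a list of three; "gripper": the opening, from 0 (shut) to 1 (fully open). In form: [{"travel": [x, y, z], "rotation": [wx, wy, wz], "gripper": gripper}, ...]. A call has exactly 10 rows; each row is the pose to reach, as a shift and turn from the pose commanded when the call began, along the tool's axes at that moment; what a row does not reach only later rows make up. A row lasts 1/12 s, in which the tool goes at most 41.7 mm and 7.16 degrees, less where a joint would pass 70% of its speed; a pose out of reach is approached as far as the arm can. A call with a number of a shift or a turn outside -1 to 1 is refused whole. A call with a gripper value outside its range is refused whole. The fingers move at their own pace and stop on an object; the grip force is fixed at half the most. Time passes only in rows, so rows that repeat a pose let the fingers close, or fill a call up. It gives the time, the measured TCP pose, the force, the opening and the grip force at its end, in the units of the state.
- telemetry.state(): the state, without advancing time (a new reading comes with each control period).
- vision.grab_frame(name): name is "scene" or "top" or "wrist"; returns the picture (400x640x3 uint8, red, green, blue); there is no depth.
- vision.camera_model(name): a dict with "K" (3x3 intrinsics, pixels), "world_from_camera" (4x4, takes a point from camera to world coordinates). Camera axes: x right, y down, z forward; pixel columns grow to the right and rows downward; lengths in m; the calibration is good to about 2 mm. A picture is of the moment at which its call begins: read the wrist's pose just before it. camera_model takes no time and is no camera call; for the wrist camera it gives the pose at the moment of the call.
- ctrl.finish_job(): hands the job in; it is judged then, once.
The state is a dict: "time_s": time; "qpos": joint angles; "dq": joint speeds; "joint_torque": joint torques, N m; "ee_pos": TCP position; "eef_rot": TCP orientation; "ft_force": force on the tool from outside, world axes, zero at the start; "torque": the same for the moment, N m; "finger_gap": opening from 0.0 (shut) to 1.0 (fully open); "finger_force": force on a finger pad.
Only numpy, scipy, OpenCV 4.12 (cv2) and the standard library are available. Lean on these libraries where they do the work, as an engineer would, in place of code of your own. Each camera call takes 0.05 s, during which the arm holds its last target. There are 200 camera calls.

## Working session

There is one attempt and no reset: what is moved stays moved. The work goes in short steps, Python scripts to look and compute and a shell command to move; the robot and the scene stay as the last step left them, time stands still between calls to the robot, and variables do not carry over. Pictures are saved under pics/ and viewed, at most 10 in all, crops included, and the job is handed in when it is done.

```bash
mkdir -p pics; python3 - <<'E'
from workcell import telemetry, vision
import cv2,numpy as np
print(telemetry.state())
for n in("top","scene"):
    m=vision.camera_model(n);print(n,np.round(m["K"],1).tolist(),np.round(m["world_from_camera"],4).tolist())
    cv2.imwrite(f"pics/{n}1.png",vision.grab_frame(n)[:,:,::-1])
E
```

```text
{'time_s': 0.0, 'qpos': array([ 1.13329753,  0.60013627, -0.00251251,  1.60009252,  0.00182301,
        0.94292484, -0.07983878]), 'dq': array([-2.45567696e-03,  3.66633157e-04, -3.08828788e-04, -1.25444158e-03,
        4.86240888e-05, -1.92639309e-03, -2.00795479e-04]), 'joint_torque': array([ 1.19924339e-04, -7.65062499e+01,  1.49781402e+00, -2.52344781e+01,
       -5.23818622e-02,  1.73190620e-02,  7.44994236e-05]), 'ee_pos': array([ 0.2557375 , -0.67790083,  0.22576571]), 'eef_rot': array([ 9.83771110e-01,  1.79426296e-01, -2.26978192e-04, -7.46106569e-04]), 'ft_force': array([-0.17543462, -0.84686425, -0.35822863]), 'torque': array([-0.00262857, -0.01807861,  0.00174347]), 'finger_force': 0.0, 'finger_gap': 1.0032911832379057}
top [[512.0, 0.0, 325.1], [0.0, 512.0, 194.4], [0.0, 0.0, 1.0]] [[0.0099, -0.9968, 0.0789, 0.4673], [-0.9996, -0.0078, 0.027, -0.0731], [-0.0263, -0.0791, -0.9965, 1.1885], [0.0, 0.0, 0.0, 1.0]]
scene [[361.8, 0.0, 324.2], [0.0, 361.8, 199.6], [0.0, 0.0, 1.0]] [[-0.5143, -0.6665, 0.5397, 0.1021], [-0.8575, 0.4083, -0.3129, 0.1938], [-0.0118, -0.6237, -0.7816, 0.7148], [0.0, 0.0, 0.0, 1.0]]
```

View pics/top1.png

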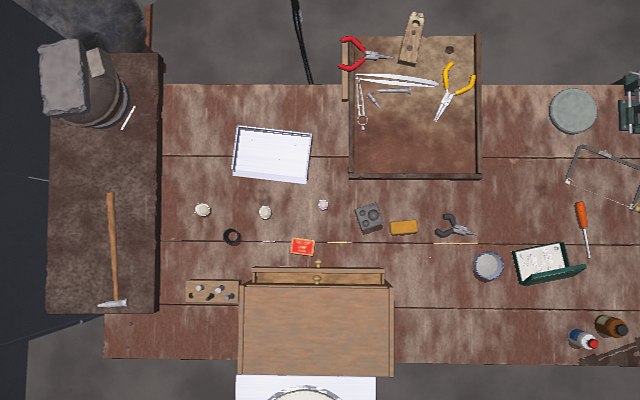

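View pics/scene1.png

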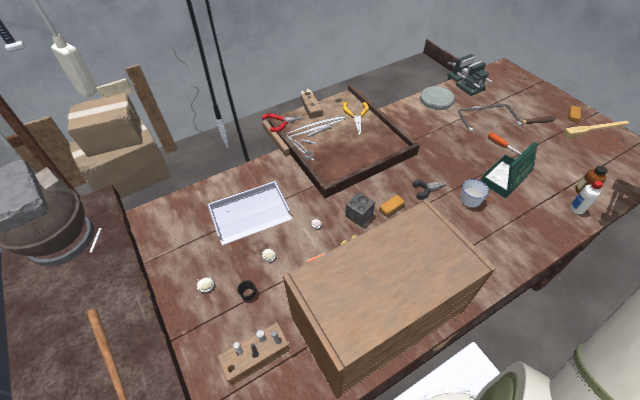

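The top view shows the mounts near (203,210), (265,212) and (323,204), with the tray at about (233..312, 126..183). I'll zoom in on that area.

```bash
cat > h.py <<'E'
from workcell import telemetry, vision
import cv2,numpy as np
def w(n,u,v,z):
    m=vision.camera_model(n);T=np.array(m["world_from_camera"]);K=np.array(m["K"])
    d=T[:3,:3]@np.linalg.solve(K,[u,v,1]);o=T[:3,3]
    return np.round((o+d*(z-o[2])/d[2])[:2],4)
E
python3 - <<'E'
from h import *
im=cv2.imread("pics/top1.png")[115:275,180:380]
cv2.imwrite("pics/c1.png",cv2.resize(im,None,fx=3.75,fy=3.75,interpolation=cv2.INTER_CUBIC))
E
```

```text
(no output)
```

View pics/c1.png

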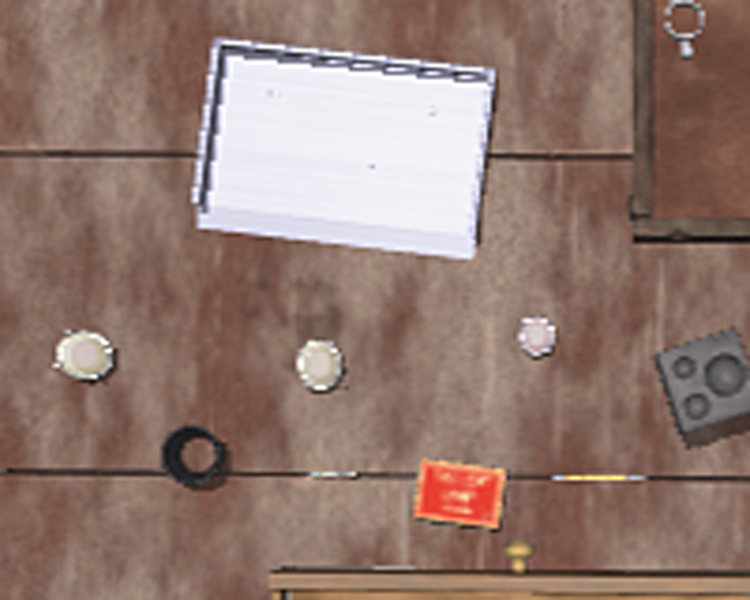

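The crop shows large (84,355), medium (320,365), small (537,336), the loupe (194,457), the matchbox (460,494), the tray's ramp front (198,228)-(474,258) and its back top corners (217,40) and (493,70).

```bash
python3 - <<'E'
from h import *
for n,u,v,z in[("L",84,355,.012),("M",320,365,.012),("S",537,336,.010),("loupe",194,457,.02),("match",460,494,.012),("block",700,385,.05),("rampL",198,228,0),("rampR",474,258,0),("backL",217,40,.02),("backR",493,70,.02),("trayR",633,240,.03),("knob",518,550,.09)]:
    print(n,w("top",180+u/3.75,115+v/3.75,z))
a=w("top",180+198/3.75,115+228/3.75,0);b=w("top",180+474/3.75,115+258/3.75,0)
print(np.degrees(np.arctan2(*(a-b)[::-1])),np.linalg.norm(a-b))
s=telemetry.state();print(s["ee_pos"])
from scipy.spatial.transform import Rotation as R
print(np.round(R.from_quat(s["eef_rot"]).as_matrix(),3))
E
```

```text
L [0.5228 0.2427]
M [0.5179 0.0964]
S [ 0.537  -0.0369]
loupe [0.4608 0.1712]
match [0.4399 0.0091]
block [ 0.5064 -0.1349]
rampL [0.6035 0.1764]
rampR [0.5859 0.0031]
backL [0.7186 0.1632]
backR [ 0.7005 -0.0084]
trayR [ 0.5946 -0.0952]
knob [ 0.4103 -0.0298]
84.20103802780308 0.17419141769903593
[ 0.25578961 -0.67793536  0.22582342]
[[ 0.936  0.353 -0.001]
 [ 0.353 -0.936  0.001]
 [-0.    -0.001 -1.   ]]
```

```bash
cat >> h.py <<'E'
from scipy.spatial.transform import Rotation as R
C=np.array([.6585,.083]);A=np.radians(-5.8);Q=np.array([[np.cos(A),-np.sin(A)],[np.sin(A),np.cos(A)]])
def tw(x,y): return C+Q@[x,y]      # tray -> world
def wt(p): return np.round(Q.T@(np.asarray(p)-C),4)
def go(*tg):  # each x,y,z,yaw(deg), world
    s=telemetry.state();p=s["ee_pos"];r=R.from_quat(s["eef_rot"])
    for x,y,z,th in tg:
        c,n=np.cos(np.radians(th)),np.sin(np.radians(th))
        g=R.from_matrix([[c,n,0],[n,-c,0],[0,0,-1]])
        print("travel",np.round(r.inv().apply(np.array([x,y,z])-p)/.75,4),"rot",np.round((r.inv()*g).as_rotvec()/(np.pi/4),3))
E
python3 -c "
from h import *
go((.5267,-.065,.226,70),(.5267,-.065,.1,70))"
```

```text
travel [ 6.265e-01 -6.371e-01  6.000e-04] rot [-2.000e-03 -1.000e-03 -1.096e+00]
travel [ 0.6265 -0.6368  0.1686] rot [-2.000e-03 -1.000e-03 -1.096e+00]
```

```bash
python3 -m pendant '[{"travel":[0.6265,-0.637,0],"rotation":[0,0,-1],"gripper":0.15},{"travel":[0.6265,-0.637,0],"rotation":[0,0,-1],"gripper":0.15},{"travel":[0.6265,-0.637,0],"rotation":[0,0,-1],"gripper":0.15},{"travel":[0.6265,-0.637,0],"rotation":[0,0,-1],"gripper":0.15},{"travel":[0.6265,-0.637,0],"rotation":[0,0,-1],"gripper":0.15},{"travel":[0.6265,-0.637,0],"rotation":[0,0,-1],"gripper":0.15},{"travel":[0.6265,-0.637,0],"rotation":[0,0,-1],"gripper":0.15},{"travel":[0.6265,-0.637,0],"rotation":[0,0,-1],"gripper":0.15},{"travel":[0.6265,-0.637,0],"rotation":[0,0,-1],"gripper":0.15},{"travel":[0.6265,-0.637,0],"rotation":[0,0,-1],"gripper":0.15}]'
python3 -c "
from h import *
go((.5267,-.065,.226,70),(.5267,-.065,.1,70))"
```

```text
time_s: 0.93
ee_pos: [0.4246, -0.2954, 0.2265]
eef_rot: [0.84, 0.542, -0.0, -0.0]
ft_force: [0.4, -0.4, 0.6]
finger_gap: 0.333
finger_force: 0.0
travel [ 0.336  -0.0026  0.0007] rot [-0.     0.    -0.097]
travel [ 0.336  -0.0026  0.1687] rot [-0.     0.    -0.097]
```

```bash
python3 -m pendant '[{"travel":[0.336,-0.0026,0],"rotation":[0,0,-0.097],"gripper":0.15},{"travel":[0.336,-0.0026,0],"rotation":[0,0,-0.097],"gripper":0.15},{"travel":[0.336,-0.0026,0],"rotation":[0,0,-0.097],"gripper":0.15},{"travel":[0.336,-0.0026,0],"rotation":[0,0,-0.097],"gripper":0.15},{"travel":[0.336,-0.0026,0],"rotation":[0,0,-0.097],"gripper":0.15},{"travel":[0.336,-0.0026,0],"rotation":[0,0,-0.097],"gripper":0.15},{"travel":[0.336,-0.0026,0.0],"rotation":[0,0,-0.097],"gripper":0.15},{"travel":[0.336,-0.0026,0.08],"rotation":[0,0,-0.097],"gripper":0.15},{"travel":[0.336,-0.0026,0.13],"rotation":[0,0,-0.097],"gripper":0.15},{"travel":[0.336,-0.0026,0.16],"rotation":[0,0,-0.097],"gripper":0.15}]'
python3 - <<'E'
from h import *
cv2.imwrite("pics/w1.png",vision.grab_frame("wrist")[:,:,::-1])
go((.5267,-.065,.013,70))
p=np.array([.537,-.037,.010]);m=vision.camera_model("wrist");T=np.linalg.inv(m["world_from_camera"]);K=np.array(m["K"])
for q in([.537,-.037,.01],[.5267,-.065,.005]):
    c=T[:3,:3]@q+T[:3,3];c=K@c;print(c[:2]/c[2])
E
```

```text
time_s: 1.77
ee_pos: [0.5263, -0.0667, 0.1052]
eef_rot: [0.819, 0.574, 0.0, 0.0]
ft_force: [1.0, -0.2, -0.7]
finger_gap: 0.151
finger_force: 0.0
travel [0.0037 0.0047 0.1147] rot [-0.01   0.002  0.002]
[318.96618066 167.33647467]
[318.62860502 202.7919775 ]
```

View pics/w1.png

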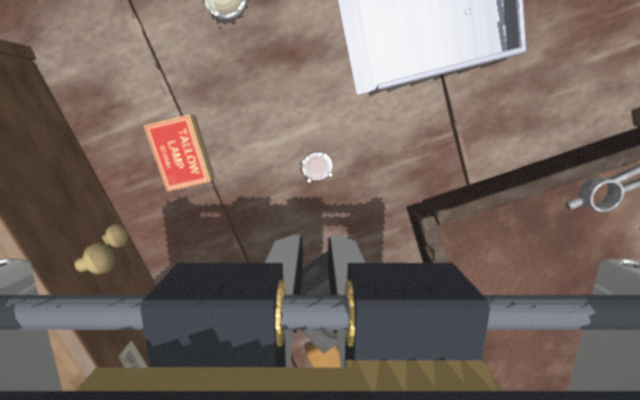

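The small mount is at (317,166), within 2 px of the prediction, and the fingers are clear. I'll descend and push.

```bash
python3 -m pendant '[{"travel":[0.0037,0.002,0.05],"rotation":[0,0,0],"gripper":0.15},{"travel":[0.0037,0.003,0.09],"rotation":[0,0,0],"gripper":0.15},{"travel":[0.0037,0.003,0.1147],"rotation":[0,0,0],"gripper":0.15},{"travel":[0.0037,0.003,0.1147],"rotation":[0,0,0],"gripper":0.15},{"travel":[0.014,0.003,0.1147],"rotation":[0,0,0],"gripper":0.15},{"travel":[0.024,0.003,0.1147],"rotation":[0,0,0],"gripper":0.15},{"travel":[0.034,0.003,0.1147],"rotation":[0,0,0],"gripper":0.15},{"travel":[0.044,0.003,0.1147],"rotation":[0,0,0],"gripper":0.15},{"travel":[0.054,0.003,0.1147],"rotation":[0,0,0],"gripper":0.15},{"travel":[0.064,0.003,0.1147],"rotation":[0,0,0],"gripper":0.15}]'
python3 -m pendant '[{"travel":[0.01,0,0],"rotation":[0,0,0],"gripper":0.15},{"travel":[0.02,0,0],"rotation":[0,0,0],"gripper":0.15},{"travel":[0.03,0,0],"rotation":[0,0,0],"gripper":0.15},{"travel":[0.04,0,0],"rotation":[0,0,0],"gripper":0.15},{"travel":[0.05,0,0],"rotation":[0,0,0],"gripper":0.15},{"travel":[0.06,0,0],"rotation":[0,0,0],"gripper":0.15},{"travel":[0.06,0,0],"rotation":[0,0,0],"gripper":0.15},{"travel":[0.04,0,0],"rotation":[0,0,0],"gripper":0.15},{"travel":[0.02,0,0],"rotation":[0,0,0],"gripper":0.15},{"travel":[0.02,0,-0.05],"rotation":[0,0,0],"gripper":0.15}]'
python3 - <<'E'
from h import *
im=vision.grab_frame("wrist");cv2.imwrite("pics/w2.png",im[:,:,::-1]);print(telemetry.state()["ee_pos"])
x,y=tw(-.09-.032,-.055)
go((x,y,.06,-5.8),(x,y,.06,174.2))
E
```

```text
time_s: 2.65
ee_pos: [0.5457, -0.0215, 0.0214]
eef_rot: [0.819, 0.574, 0.001, 0.0]
ft_force: [-0.3, -0.2, -0.0]
finger_gap: 0.151
finger_force: 0.1
time_s: 3.48
ee_pos: [0.5452, -0.0125, 0.0531]
eef_rot: [0.82, 0.573, -0.005, -0.002]
ft_force: [-0.1, -1.1, -0.1]
finger_gap: 0.148
finger_force: 0.0
[ 0.54908628 -0.011623    0.06168633]
travel [ 0.0574 -0.0459  0.0021] rot [0.002 0.003 1.681]
travel [ 0.0574 -0.0459  0.0021] rot [-3.000e-03  2.000e-03 -2.319e+00]
```

View pics/w2.png

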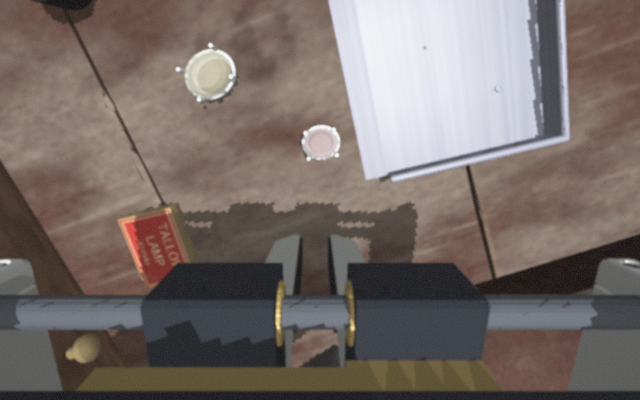

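The small mount is now at (321,142), upright and in front of the tray's right part.

```bash
python3 - <<'E'
from h import *
for n,u,v in(("S",321,142),("M",210,75)):
    p=w("wrist",u,v,.012);print(n,p,wt(p))
print(telemetry.state()["qpos"], w("wrist",375,178,.0))
E
```

```text
S [0.5722 0.0386] [-0.0814 -0.0529]
M [0.5227 0.0993] [-0.1368  0.0025]
[ 0.04926809  0.6401487  -0.19308529  2.12070322  0.29915761  0.40745952
 -0.73380219] [0.5989 0.0014]
```

```bash
python3 -m pendant '[{"travel":[0.03,-0.03,0],"rotation":[0,0,0.15],"gripper":0.15},{"travel":[0.055,-0.045,0],"rotation":[0,0,0.3],"gripper":0.15},{"travel":[0.055,-0.045,0],"rotation":[0,0,0.45],"gripper":0.15},{"travel":[0.055,-0.045,0],"rotation":[0,0,0.6],"gripper":0.15},{"travel":[0.055,-0.045,0],"rotation":[0,0,0.75],"gripper":0.15},{"travel":[0.055,-0.045,0],"rotation":[0,0,0.9],"gripper":0.15},{"travel":[0.055,-0.045,0],"rotation":[0,0,1],"gripper":0.15},{"travel":[0.055,-0.045,0],"rotation":[0,0,1],"gripper":0.15},{"travel":[0.055,-0.045,0],"rotation":[0,0,1],"gripper":0.15},{"travel":[0.055,-0.045,0],"rotation":[0,0,1],"gripper":0.15}]'
python3 - <<'E'
from h import *
x,y=tw(-.114,-.053)
go((x,y,.06,-5.8),(x,y,.013,-5.8))
E
```

```text
time_s: 4.37
ee_pos: [0.5323, 0.0413, 0.0582]
eef_rot: [0.976, 0.218, -0.0, 0.0]
ft_force: [-0.2, -0.8, -0.1]
finger_gap: 0.149
finger_force: 0.0
travel [ 0.0093  0.0036 -0.0025] rot [0.    0.    0.688]
travel [0.0093 0.0036 0.0602] rot [0.    0.    0.688]
```

```bash
python3 -m pendant '[{"travel":[0.009,0.0036,0],"rotation":[0,0,0.15],"gripper":0.15},{"travel":[0.009,0.0036,0],"rotation":[0,0,0.3],"gripper":0.15},{"travel":[0.009,0.0036,0],"rotation":[0,0,0.45],"gripper":0.15},{"travel":[0.009,0.0036,0],"rotation":[0,0,0.6],"gripper":0.15},{"travel":[0.009,0.0036,0],"rotation":[0,0,0.688],"gripper":0.15},{"travel":[0.009,0.0036,0.02],"rotation":[0,0,0.688],"gripper":0.15},{"travel":[0.009,0.0036,0.04],"rotation":[0,0,0.688],"gripper":0.15},{"travel":[0.009,0.0036,0.06],"rotation":[0,0,0.688],"gripper":0.15},{"travel":[0.009,0.0036,0.06],"rotation":[0,0,0.688],"gripper":0.15},{"travel":[0.009,0.0036,0.06],"rotation":[0,0,0.688],"gripper":0.15}]'
python3 -m pendant '[{"travel":[0.008,0,0],"rotation":[0,0,0],"gripper":0.15},{"travel":[0.016,0,0],"rotation":[0,0,0],"gripper":0.15},{"travel":[0.024,0,0],"rotation":[0,0,0],"gripper":0.15},{"travel":[0.032,0,0],"rotation":[0,0,0],"gripper":0.15},{"travel":[0.040,0,0],"rotation":[0,0,0],"gripper":0.15},{"travel":[0.048,0,0],"rotation":[0,0,0],"gripper":0.15},{"travel":[0.056,0,0],"rotation":[0,0,0],"gripper":0.15},{"travel":[0.064,0,0],"rotation":[0,0,0],"gripper":0.15},{"travel":[0.072,0,0],"rotation":[0,0,0],"gripper":0.15},{"travel":[0.08,0,0],"rotation":[0,0,0],"gripper":0.15}]'
python3 - <<'E'
from h import *
s=telemetry.state();print(s["ee_pos"],wt(s["ee_pos"][:2]))
x,y=tw(-.0165+.008,-.05)
go((x,y,.013,-5.8))
E
```

```text
time_s: 5.2
ee_pos: [0.5391, 0.0419, 0.0127]
eef_rot: [0.999, -0.051, -0.001, 0.0]
ft_force: [-0.2, -0.5, 0.6]
finger_gap: 0.15
finger_force: 0.0
time_s: 6.03
ee_pos: [0.5999, 0.0361, 0.013]
eef_rot: [0.999, -0.052, -0.0, 0.0]
ft_force: [-0.6, -0.3, 1.1]
finger_gap: 0.15
finger_force: 0.3
[0.59990642 0.03608279 0.01300832] [-0.0536 -0.0526]
travel [ 0.0601 -0.0036 -0.    ] rot [ 0.     0.    -0.003]
```

```bash
python3 -m pendant '[{"travel":[0.008,0,0],"rotation":[0,0,0],"gripper":0.15},{"travel":[0.016,0,0],"rotation":[0,0,0],"gripper":0.15},{"travel":[0.024,0,0],"rotation":[0,0,0],"gripper":0.15},{"travel":[0.032,0,0],"rotation":[0,0,0],"gripper":0.15},{"travel":[0.040,0,0],"rotation":[0,0,0],"gripper":0.15},{"travel":[0.048,0,0],"rotation":[0,0,0],"gripper":0.15},{"travel":[0.054,0,0],"rotation":[0,0,0],"gripper":0.15},{"travel":[0.058,0,0],"rotation":[0,0,0],"gripper":0.15},{"travel":[0.058,0,0],"rotation":[0,0,0],"gripper":0.15},{"travel":[0.03,0,0],"rotation":[0,0,0],"gripper":0.15}]'
python3 - <<'E'
from h import *
s=telemetry.state();print(s["ee_pos"],wt(s["ee_pos"][:2]))
x,y=tw(-.137-.036,.001)
go((s["ee_pos"][0]-.02,s["ee_pos"][1],.07,-5.8),(x,y,.07,-5.8))
E
```

```text
time_s: 6.87
ee_pos: [0.6253, 0.0335, 0.0132]
eef_rot: [0.999, -0.052, 0.002, 0.0]
ft_force: [0.4, 0.0, 0.3]
finger_gap: 0.151
finger_force: 0.0
[0.62530095 0.03346281 0.01319955] [-0.028  -0.0526]
travel [-0.0262  0.0028 -0.0759] rot [-0.    -0.006 -0.003]
travel [-0.1932 -0.071  -0.0766] rot [-0.    -0.006 -0.003]
```

```bash
python3 -m pendant '[{"travel":[-0.026,0,-0.04],"rotation":[0,0,0],"gripper":0.18},{"travel":[-0.05,-0.02,-0.076],"rotation":[0,0,0],"gripper":0.18},{"travel":[-0.1,-0.05,-0.076],"rotation":[0,0,0],"gripper":0.18},{"travel":[-0.15,-0.071,-0.076],"rotation":[0,0,0],"gripper":0.18},{"travel":[-0.193,-0.071,-0.076],"rotation":[0,0,0],"gripper":0.18},{"travel":[-0.193,-0.071,-0.076],"rotation":[0,0,0],"gripper":0.18},{"travel":[-0.193,-0.071,-0.04],"rotation":[0,0,0],"gripper":0.18},{"travel":[-0.193,-0.071,-0.02],"rotation":[0,0,0],"gripper":0.18},{"travel":[-0.193,-0.071,0],"rotation":[0,0,0],"gripper":0.18},{"travel":[-0.193,-0.071,0],"rotation":[0,0,0],"gripper":0.18}]'
python3 - <<'E'
from h import *
s=telemetry.state();print(s["ee_pos"],wt(s["ee_pos"][:2]),s["qpos"])
x,y=tw(-.02,.001)
go((x,y,.013,-5.8))
im=vision.grab_frame("wrist")
cv2.imwrite("pics/w3.png",im[:,:,::-1])
E
```

```text
time_s: 7.7
ee_pos: [0.4824, 0.1014, 0.0111]
eef_rot: [0.999, -0.052, -0.001, 0.0]
ft_force: [-0.4, -0.3, 0.1]
finger_gap: 0.176
finger_force: 0.0
[0.48238481 0.10138019 0.01114901] [-0.1771  0.0005] [-0.37540405  0.70330059  0.077669    2.27710169 -0.29671113  0.17302433
 -1.69758405]
travel [ 0.2094 -0.0011 -0.003 ] rot [ 0.001  0.003 -0.003]
```

View pics/w3.png

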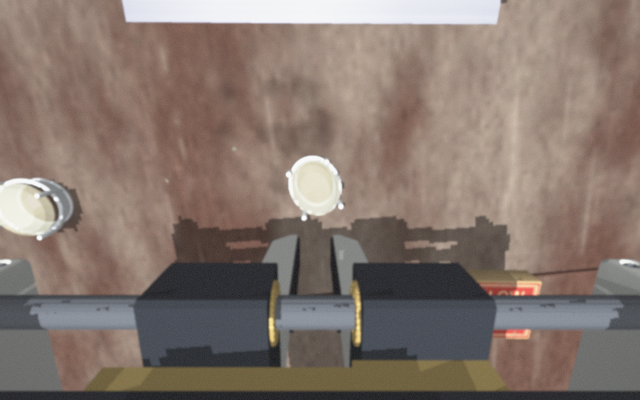

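The medium mount is at (316,185), centred ahead of the finger gap, so I'll push it straight in.

```bash
python3 -m pendant '[{"travel":[0.014,0,-0.003],"rotation":[0,0,0],"gripper":0.18},{"travel":[0.022,0,-0.003],"rotation":[0,0,0],"gripper":0.18},{"travel":[0.03,0,-0.003],"rotation":[0,0,0],"gripper":0.18},{"travel":[0.038,0,-0.003],"rotation":[0,0,0],"gripper":0.18},{"travel":[0.046,0,-0.003],"rotation":[0,0,0],"gripper":0.18},{"travel":[0.054,0,-0.003],"rotation":[0,0,0],"gripper":0.18},{"travel":[0.062,0,-0.003],"rotation":[0,0,0],"gripper":0.18},{"travel":[0.07,0,-0.003],"rotation":[0,0,0],"gripper":0.18},{"travel":[0.078,0,-0.003],"rotation":[0,0,0],"gripper":0.18},{"travel":[0.086,0,-0.003],"rotation":[0,0,0],"gripper":0.18}]'
python3 -m pendant '[{"travel":[0.008,0,0],"rotation":[0,0,0],"gripper":0.18},{"travel":[0.016,0,0],"rotation":[0,0,0],"gripper":0.18},{"travel":[0.024,0,0],"rotation":[0,0,0],"gripper":0.18},{"travel":[0.032,0,0],"rotation":[0,0,0],"gripper":0.18},{"travel":[0.04,0,0],"rotation":[0,0,0],"gripper":0.18},{"travel":[0.048,0,0],"rotation":[0,0,0],"gripper":0.18},{"travel":[0.056,0,0],"rotation":[0,0,0],"gripper":0.18},{"travel":[0.064,0,0],"rotation":[0,0,0],"gripper":0.18},{"travel":[0.072,0,0],"rotation":[0,0,0],"gripper":0.18},{"travel":[0.08,0,0],"rotation":[0,0,0],"gripper":0.18}]'
python3 - <<'E'
from h import *
s=telemetry.state();print(s["ee_pos"],wt(s["ee_pos"][:2]))
x,y=tw(-.02,.001)
go((x,y,.013,-5.8))
E
```

```text
time_s: 8.58
ee_pos: [0.5479, 0.095, 0.0153]
eef_rot: [0.999, -0.052, -0.0, 0.0]
ft_force: [-0.6, 0.5, 0.2]
finger_gap: 0.184
finger_force: 0.1
time_s: 9.42
ee_pos: [0.6077, 0.0888, 0.0153]
eef_rot: [0.999, -0.052, -0.0, 0.0]
ft_force: [-0.1, -0.2, -0.1]
finger_gap: 0.177
finger_force: 0.1
[0.60767124 0.08881284 0.01529795] [-0.0512  0.0006]
travel [ 0.0415 -0.0006  0.0031] rot [ 0.     0.    -0.003]
```

```bash
python3 -m pendant '[{"travel":[0.008,0,0],"rotation":[0,0,0],"gripper":0.18},{"travel":[0.016,0,0],"rotation":[0,0,0],"gripper":0.18},{"travel":[0.024,0,0],"rotation":[0,0,0],"gripper":0.18},{"travel":[0.032,0,0],"rotation":[0,0,0],"gripper":0.18},{"travel":[0.04,0,0],"rotation":[0,0,0],"gripper":0.18},{"travel":[0.045,0,0],"rotation":[0,0,0],"gripper":0.18},{"travel":[0.045,0,0],"rotation":[0,0,0],"gripper":0.18},{"travel":[0.02,0,0],"rotation":[0,0,0],"gripper":0.18},{"travel":[-0.005,0,0],"rotation":[0,0,0],"gripper":0.18},{"travel":[-0.005,0,-0.05],"rotation":[0,0,0],"gripper":0.18}]'
python3 - <<'E'
from h import *
im=vision.grab_frame("top")
cv2.imwrite("pics/t2.png",cv2.resize(im[115:275,180:380,::-1],None,fx=3.75,fy=3.75,interpolation=cv2.INTER_CUBIC))
d=np.array([np.cos(np.radians(-70)),np.sin(np.radians(-70))])
x,y=np.array([.5228,.2427])-.037*d
print(x,y);go((x,y,.1,110),(x,y,.013,110))
E
```

```text
time_s: 10.25
ee_pos: [0.5961, 0.0893, 0.0476]
eef_rot: [0.999, -0.051, -0.006, 0.001]
ft_force: [-0.4, 0.3, 0.5]
finger_gap: 0.181
finger_force: 0.0
0.5101452546969503 0.2774686269690786
travel [-0.1477 -0.2368 -0.0572] rot [-2.000e-03  0.000e+00 -2.576e+00]
travel [-0.1475 -0.2367  0.0588] rot [-2.000e-03  0.000e+00 -2.576e+00]
```

View pics/t2.png

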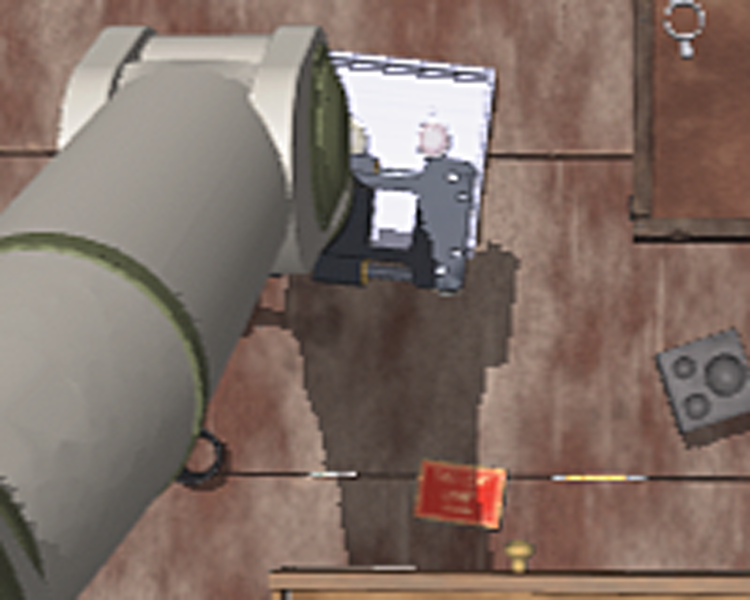

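The small mount at (434,137) and the medium at about (355,137) stand inside the tray. The large one is next: I'll rise, move left and turn.

```bash
python3 -m pendant '[{"travel":[0,0,-0.05],"rotation":[0,0,-0.15],"gripper":0.2},{"travel":[-0.04,-0.05,-0.07],"rotation":[0,0,-0.3],"gripper":0.2},{"travel":[-0.08,-0.09,-0.07],"rotation":[0,0,-0.45],"gripper":0.2},{"travel":[-0.11,-0.13,-0.07],"rotation":[0,0,-0.6],"gripper":0.2},{"travel":[-0.14,-0.17,-0.07],"rotation":[0,0,-0.75],"gripper":0.2},{"travel":[-0.147,-0.21,-0.07],"rotation":[0,0,-0.9],"gripper":0.2},{"travel":[-0.147,-0.237,-0.07],"rotation":[0,0,-1],"gripper":0.2},{"travel":[-0.147,-0.237,-0.07],"rotation":[0,0,-1],"gripper":0.2},{"travel":[-0.147,-0.237,-0.07],"rotation":[0,0,-1],"gripper":0.2},{"travel":[-0.147,-0.237,-0.07],"rotation":[0,0,-1],"gripper":0.2}]'
python3 -m pendant '[{"travel":[0,0,0],"rotation":[0,0,-0.15],"gripper":0.2},{"travel":[0,0,0],"rotation":[0,0,-0.3],"gripper":0.2},{"travel":[0,0,0],"rotation":[0,0,-0.45],"gripper":0.2},{"travel":[0,0,0],"rotation":[0,0,-0.6],"gripper":0.2},{"travel":[0,0,0],"rotation":[0,0,-0.75],"gripper":0.2},{"travel":[0,0,0],"rotation":[0,0,-0.9],"gripper":0.2},{"travel":[0,0,0],"rotation":[0,0,-1],"gripper":0.2},{"travel":[0,0,0],"rotation":[0,0,-1],"gripper":0.2},{"travel":[0,0,0],"rotation":[0,0,-1],"gripper":0.2},{"travel":[0,0,0],"rotation":[0,0,-1],"gripper":0.2}]'
python3 - <<'E'
from h import *
go((.5101,.2775,.1,110),(.5101,.2775,.013,110));print(telemetry.state()["qpos"])
E
```

```text
time_s: 11.13
ee_pos: [0.5121, 0.2763, 0.1053]
eef_rot: [0.943, 0.333, -0.0, 0.0]
ft_force: [-0.0, 0.2, 0.0]
finger_gap: 0.203
finger_force: 0.0
time_s: 11.97
ee_pos: [0.5123, 0.2763, 0.1053]
eef_rot: [0.744, 0.668, -0.0, 0.0]
ft_force: [0.1, -0.5, 0.7]
finger_gap: 0.197
finger_force: 0.0
travel [ 0.0012 -0.0031  0.0071] rot [-0.     0.001 -0.582]
travel [ 0.0013 -0.003   0.1231] rot [-0.     0.001 -0.582]
[-0.44996528  0.59747382 -0.20820599  2.02315845  0.2276988   0.54298189
 -0.92694593]
```

```bash
python3 -m pendant '[{"travel":[0.0013,-0.003,0],"rotation":[0,0,-0.15],"gripper":0.2},{"travel":[0.0013,-0.003,0],"rotation":[0,0,-0.3],"gripper":0.2},{"travel":[0.0013,-0.003,0],"rotation":[0,0,-0.45],"gripper":0.2},{"travel":[0.0013,-0.003,0],"rotation":[0,0,-0.582],"gripper":0.2},{"travel":[0.0013,-0.003,0.01],"rotation":[0,0,-0.582],"gripper":0.2},{"travel":[0.0013,-0.003,0.05],"rotation":[0,0,-0.582],"gripper":0.2},{"travel":[0.0013,-0.003,0.09],"rotation":[0,0,-0.582],"gripper":0.2},{"travel":[0.0013,-0.003,0.123],"rotation":[0,0,-0.582],"gripper":0.2},{"travel":[0.0013,-0.003,0.123],"rotation":[0,0,-0.582],"gripper":0.2},{"travel":[0.0013,-0.003,0.123],"rotation":[0,0,-0.582],"gripper":0.2}]'
python3 -m pendant '[{"travel":[-0.008,0,0],"rotation":[0,0,0],"gripper":0.2},{"travel":[-0.016,0,0],"rotation":[0,0,0],"gripper":0.2},{"travel":[-0.024,0,0],"rotation":[0,0,0],"gripper":0.2},{"travel":[-0.032,0,0],"rotation":[0,0,0],"gripper":0.2},{"travel":[-0.04,0,0],"rotation":[0,0,0],"gripper":0.2},{"travel":[-0.048,0,0],"rotation":[0,0,0],"gripper":0.2},{"travel":[-0.056,0,0],"rotation":[0,0,0],"gripper":0.2},{"travel":[-0.064,0,0],"rotation":[0,0,0],"gripper":0.2},{"travel":[-0.072,0,0],"rotation":[0,0,0],"gripper":0.2},{"travel":[-0.08,0,0],"rotation":[0,0,0],"gripper":0.2}]'
python3 -m pendant '[{"travel":[-0.008,0,0],"rotation":[0,0,0],"gripper":0.2},{"travel":[-0.016,0,0],"rotation":[0,0,0],"gripper":0.2},{"travel":[-0.024,0,0],"rotation":[0,0,0],"gripper":0.2},{"travel":[-0.032,0,0],"rotation":[0,0,0],"gripper":0.2},{"travel":[-0.04,0,0],"rotation":[0,0,0],"gripper":0.2},{"travel":[-0.048,0,0],"rotation":[0,0,0],"gripper":0.2},{"travel":[-0.056,0,0],"rotation":[0,0,0],"gripper":0.2},{"travel":[-0.064,0,0],"rotation":[0,0,0],"gripper":0.2},{"travel":[-0.072,0,0],"rotation":[0,0,0],"gripper":0.2},{"travel":[-0.08,0,0],"rotation":[0,0,0],"gripper":0.2}]'
python3 - <<'E'
from h import *
s=telemetry.state();print(s["ee_pos"],wt(s["ee_pos"][:2]))
E
```

```text
time_s: 12.8
ee_pos: [0.5093, 0.2783, 0.0115]
eef_rot: [0.574, 0.819, -0.001, -0.0]
ft_force: [0.0, 0.6, -0.3]
finger_gap: 0.201
finger_force: 0.0
time_s: 13.63
ee_pos: [0.5309, 0.2218, 0.0131]
eef_rot: [0.572, 0.82, 0.0, -0.0]
ft_force: [0.2, 0.3, -0.4]
finger_gap: 0.202
finger_force: 0.1
time_s: 14.47
ee_pos: [0.5517, 0.1655, 0.0131]
eef_rot: [0.572, 0.82, 0.0, 0.0]
ft_force: [-0.5, 0.8, 1.0]
finger_gap: 0.201
finger_force: 0.1
[0.55171641 0.16549213 0.0130929 ] [-0.1146  0.0713]
```

```bash
python3 -m pendant '[{"travel":[0.02,0,0],"rotation":[0,0,0],"gripper":0.2},{"travel":[0.035,0,-0.02],"rotation":[0,0,0],"gripper":0.2},{"travel":[0.035,0,-0.07],"rotation":[0,0,0],"gripper":0.2},{"travel":[0.035,0,-0.1],"rotation":[0,0,0.15],"gripper":0.2},{"travel":[0.035,0,-0.1],"rotation":[0,0,0.3],"gripper":0.2},{"travel":[0.035,0,-0.1],"rotation":[0,0,0.45],"gripper":0.2},{"travel":[0.035,0,-0.1],"rotation":[0,0,0.6],"gripper":0.2},{"travel":[0.035,0,-0.1],"rotation":[0,0,0.75],"gripper":0.2},{"travel":[0.035,0,-0.1],"rotation":[0,0,0.9],"gripper":0.2},{"travel":[0.035,0,-0.1],"rotation":[0,0,1],"gripper":0.2}]'
python3 -m pendant '[{"travel":[0,0,0],"rotation":[0,0,0.15],"gripper":0.2},{"travel":[0,0,0],"rotation":[0,0,0.3],"gripper":0.2},{"travel":[0,0,0],"rotation":[0,0,0.45],"gripper":0.2},{"travel":[0,0,0],"rotation":[0,0,0.6],"gripper":0.2},{"travel":[0,0,0],"rotation":[0,0,0.75],"gripper":0.2},{"travel":[0,0,0],"rotation":[0,0,0.9],"gripper":0.2},{"travel":[0,0,0],"rotation":[0,0,1],"gripper":0.2},{"travel":[0,0,0],"rotation":[0,0,1],"gripper":0.2},{"travel":[0,0,0],"rotation":[0,0,1],"gripper":0.2},{"travel":[0,0,0],"rotation":[0,0,1],"gripper":0.2}]'
python3 - <<'E'
from h import *
x,y=tw(-.16,.05)
go((x,y,.09,-5.8))
E
```

```text
time_s: 15.3
ee_pos: [0.5424, 0.1904, 0.0882]
eef_rot: [0.844, 0.537, 0.0, 0.0]
ft_force: [0.1, -0.9, 0.4]
finger_gap: 0.201
finger_force: 0.0
time_s: 16.13
ee_pos: [0.5424, 0.1906, 0.088]
eef_rot: [0.984, 0.177, -0.0, 0.0]
ft_force: [-0.8, 0.2, 0.5]
finger_gap: 0.2
finger_force: 0.0
travel [-0.0669  0.0344 -0.0026] rot [0.    0.    0.583]
```

```bash
python3 -m pendant '[{"travel":[-0.03,0.02,0],"rotation":[0,0,0.15],"gripper":0.2},{"travel":[-0.055,0.03,0],"rotation":[0,0,0.3],"gripper":0.2},{"travel":[-0.055,0.034,0],"rotation":[0,0,0.45],"gripper":0.2},{"travel":[-0.055,0.034,0],"rotation":[0,0,0.583],"gripper":0.2},{"travel":[-0.055,0.034,0],"rotation":[0,0,0.583],"gripper":0.2},{"travel":[-0.055,0.034,0],"rotation":[0,0,0.583],"gripper":0.2},{"travel":[-0.055,0.034,0],"rotation":[0,0,0.583],"gripper":0.2},{"travel":[-0.055,0.034,0],"rotation":[0,0,0.583],"gripper":0.2},{"travel":[-0.055,0.034,0],"rotation":[0,0,0.583],"gripper":0.2},{"travel":[-0.055,0.034,0],"rotation":[0,0,0.583],"gripper":0.2}]'
cat > loc.py <<'E'
import sys
from h import *
for a in sys.argv[1:]:
    u,v=map(float,a.split(","));p=w("wrist",u,v,.012);print(p,wt(p))
s=telemetry.state();print(wt(s["ee_pos"][:2]),s["ee_pos"])
E
python3 - <<'E'
from h import *
cv2.imwrite("pics/w4.png",vision.grab_frame("wrist")[:,:,::-1])
E
```

```text
time_s: 16.97
ee_pos: [0.5126, 0.1525, 0.088]
eef_rot: [0.999, -0.051, -0.0, -0.0]
ft_force: [-0.0, 0.4, -0.3]
finger_gap: 0.199
finger_force: 0.0
```

View pics/w4.png

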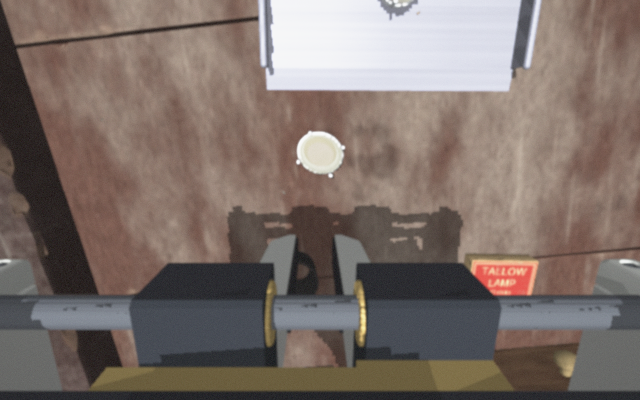

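The large mount is upright at (320,153) in front of the tray. The medium is visible in the tray at (397,2), and the loupe is behind the fingers at (302,270).

```bash
python3 loc.py 320,153 302,270 397,0 267,90; python3 - <<'E'
from h import *
x,y=w("wrist",320,153,.012);t=wt((x,y));x,y=tw(t[0]-.036,t[1])
go((x,y,.0135,-5.8))
E
```

```text
[0.5577 0.1435] [-0.1064  0.05  ]
[0.4664 0.1671] [-0.1996  0.0643]
[0.6503 0.0844] [-0.0083  0.0006]
[0.6045 0.1756] [-0.0631  0.0867]
[-0.1522  0.0544] [0.51254751 0.15251523 0.08805415]
travel [0.0131 0.0059 0.0994] rot [-0.     0.    -0.003]
```

```bash
python3 -m pendant '[{"travel":[0.013,0.006,0.04],"rotation":[0,0,0],"gripper":0.2},{"travel":[0.013,0.006,0.08],"rotation":[0,0,0],"gripper":0.2},{"travel":[0.013,0.006,0.099],"rotation":[0,0,0],"gripper":0.2},{"travel":[0.013,0.006,0.099],"rotation":[0,0,0],"gripper":0.2},{"travel":[0.021,0.006,0.099],"rotation":[0,0,0],"gripper":0.2},{"travel":[0.029,0.006,0.099],"rotation":[0,0,0],"gripper":0.2},{"travel":[0.037,0.006,0.099],"rotation":[0,0,0],"gripper":0.2},{"travel":[0.045,0.006,0.099],"rotation":[0,0,0],"gripper":0.2},{"travel":[0.053,0.006,0.099],"rotation":[0,0,0],"gripper":0.2},{"travel":[0.061,0.006,0.099],"rotation":[0,0,0],"gripper":0.2}]'
python3 -m pendant '[{"travel":[0.008,0,0],"rotation":[0,0,0],"gripper":0.2},{"travel":[0.016,0,0],"rotation":[0,0,0],"gripper":0.2},{"travel":[0.024,0,0],"rotation":[0,0,0],"gripper":0.2},{"travel":[0.032,0,0],"rotation":[0,0,0],"gripper":0.2},{"travel":[0.04,0,0],"rotation":[0,0,0],"gripper":0.2},{"travel":[0.048,0,0],"rotation":[0,0,0],"gripper":0.2},{"travel":[0.056,0,0],"rotation":[0,0,0],"gripper":0.2},{"travel":[0.064,0,0],"rotation":[0,0,0],"gripper":0.2},{"travel":[0.072,0,0],"rotation":[0,0,0],"gripper":0.2},{"travel":[0.08,0,0],"rotation":[0,0,0],"gripper":0.2}]'
python3 loc.py; python3 - <<'E'
from h import *
x,y=tw(-.0205,.05);go((x,y,.0135,-5.8))
E
```

```text
time_s: 17.85
ee_pos: [0.5586, 0.1433, 0.0145]
eef_rot: [0.999, -0.052, 0.001, -0.0]
ft_force: [-0.1, -0.1, 0.4]
finger_gap: 0.2
finger_force: 0.2
time_s: 18.68
ee_pos: [0.6178, 0.1369, 0.0138]
eef_rot: [0.999, -0.052, -0.0, 0.0]
ft_force: [-0.7, 0.3, 0.3]
finger_gap: 0.202
finger_force: 0.1
[-0.046   0.0496] [0.61777171 0.13694818 0.01376361]
travel [ 0.034  -0.0007  0.0003] rot [ 0.     0.    -0.004]
```

```bash
python3 -m pendant '[{"travel":[0.008,0,0],"rotation":[0,0,0],"gripper":0.2},{"travel":[0.016,0,0],"rotation":[0,0,0],"gripper":0.2},{"travel":[0.024,0,0],"rotation":[0,0,0],"gripper":0.2},{"travel":[0.03,0,0],"rotation":[0,0,0],"gripper":0.2},{"travel":[0.034,0,0],"rotation":[0,0,0],"gripper":0.2},{"travel":[0.034,0,0],"rotation":[0,0,0],"gripper":0.2},{"travel":[0.01,0,0],"rotation":[0,0,0],"gripper":0.2},{"travel":[-0.02,0,0],"rotation":[0,0,0],"gripper":0.2},{"travel":[-0.02,0,-0.04],"rotation":[0,0,0],"gripper":0.2},{"travel":[-0.05,0,-0.08],"rotation":[0,0,0],"gripper":0.2}]'
python3 -m pendant '[{"travel":[-0.02,0,-0.04],"rotation":[0,0,0],"gripper":0.2},{"travel":[-0.04,0,-0.08],"rotation":[0,0,0],"gripper":0.2},{"travel":[-0.06,0,-0.12],"rotation":[0,0,0],"gripper":0.2},{"travel":[-0.06,0,-0.12],"rotation":[0,0,0],"gripper":0.2},{"travel":[-0.06,0,-0.12],"rotation":[0,0,0],"gripper":0.2},{"travel":[-0.06,0,-0.12],"rotation":[0,0,0],"gripper":0.2},{"travel":[-0.06,0,-0.12],"rotation":[0,0,0],"gripper":0.2},{"travel":[-0.06,0,-0.12],"rotation":[0,0,0],"gripper":0.2},{"travel":[-0.06,0,-0.12],"rotation":[0,0,0],"gripper":0.2},{"travel":[-0.06,0,-0.12],"rotation":[0,0,0],"gripper":0.2}]'
python3 - <<'E'
from h import *
cv2.imwrite("pics/w5.png",vision.grab_frame("wrist")[:,:,::-1])
E
```

```text
time_s: 19.52
ee_pos: [0.5809, 0.1404, 0.0733]
eef_rot: [0.999, -0.052, -0.0, 0.001]
ft_force: [1.6, 0.4, 1.0]
finger_gap: 0.203
finger_force: 0.0
time_s: 20.35
ee_pos: [0.5351, 0.1453, 0.1629]
eef_rot: [0.999, -0.052, -0.001, 0.0]
ft_force: [-0.0, -0.2, -0.1]
finger_gap: 0.198
finger_force: 0.0
```

View pics/w5.png

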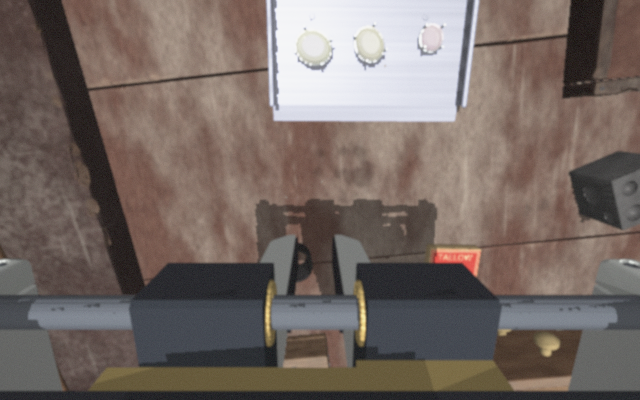

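All three mounts stand upright inside the tray, at (313,47), (369,44) and (431,38), well behind the front edge at about row 107. I'll check the numbers and hand in.

```bash
python3 loc.py 313,47 369,44 431,38; python3 -c "
from workcell import ctrl
print(ctrl.finish_job())"
```

```text
[0.6644 0.1327] [0.0008 0.05  ]
[0.6616 0.0836] [0.003  0.0009]
[0.6608 0.0294] [ 0.0077 -0.0531]
[-0.129   0.0496] [0.53512189 0.14536047 0.16307904]
the job is handed in; nothing more can be done
None
```

I swept all three mounts into the tray and handed the job in at about 20 s. The last wrist picture shows them upright on its floor, each at least 50 mm behind the front edge. The hand-in call returned no verdict.

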